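# Stir the polishing bowl at the pit table

## Robot

A 7-joint arm with a two-finger parallel gripper is mounted at the origin on the work surface. World frame = base frame: x ahead of the robot, y to its left, z up, the work surface at z = 0. Lengths are in m, angles in rad, forces in N, time in s.
With the tool pointing down it reaches from about 0.425 to 0.925 m from the base axis. Payload 6.8 kg.
Tool frame: the origin (TCP) lies between the finger pads; the fingertips stand 17 mm ahead of it and the grasp point (between the pads) lies 2 mm behind it; x points along the fingers, z is the direction in which the jaws open and shut, and the axes are right-handed (so a half turn about x gives the same grasp; the last joint's range is limited). The gripper opens to 88 mm and grips with 3 to 60 N. Pads are 20 mm wide; open, the fingers measure 115 mm over their backs; the gripper's body (75 mm by 178 mm) begins 61 mm behind the grasp point.
Start: joints at [1.13, 0.477, 0.022, 1.555, -0.011, 1.109, -0.083], TCP at [0.221, -0.638, 0.24] pointing down, gripper open.
Joint ranges: [-2.96, 2.96], [-0.34, 2.1], [-1.41, 1.46], [0.24, 2.44], [-1.37, 4.51], [0.17, 1.92], [-2.96, 2.96]. Speed limits (rad/s): [2.39, 2.39, 3.14, 3.14, 3.14, 3.14, 3.14].

## Interface

Orientations are given as a 3x3 rotation matrix whose columns are the frame's x, y, z axes.
In Python, from workcell import manip gives the robot as it stands. Calls block until the motion is done:
- manip.reach(position, orientation): joint-space move of the TCP to a pose.
- manip.line_to(position, v=0.15, rotation=None): straight line of the TCP; rotation=None keeps the orientation; v is the mean speed in m/s.
- manip.set_joints(angles): joint-space move.
- manip.command_gripper(opening): finger opening in m; the grip force is fixed at half the most; returns when the fingers have stopped.
- manip.pause(seconds).
- manip.inverse_kinematics(position, orientation): joint angles nearest the present ones, or None.
- manip.get_obs(): the state.
- manip.snapshot(name): name is "side" or "top" or "wrist"; returns a dict with "img" (480x640x3 uint8, red, green, blue), "fx", "fy", "cx", "cy" (pixels), "distortion" ([k1, k2, p1, p2, k3] as OpenCV has them; the pictures are not rectified), "rvec" (rotation vector, rad) and "tvec" (3), from world to camera coordinates, as OpenCV has them; the wrist camera has in their place "T_tool_cam" (4x4, takes a point from camera to tool coordinates, whose origin is the TCP and whose axes are the tool frame's). Camera axes: x right, y down, z forward; pixel columns grow to the right and rows downward; lengths in m; the calibration is good to about 2 mm. A picture is of the moment at which its call begins: read the wrist's pose just before it. There is no depth.
A pose or a line that the arm cannot do raises manip.PlanningError and nothing moves.
- manip.sign_off(): hands the job in, once; it reports no verdict.
The state is a dict: "t": time; "q": joint angles; "qd": joint speeds; "tau": joint torques, N m; "eef_pos": TCP position; "tcp_rot": TCP orientation; "ft_force": force on the tool from outside, world axes, zero at the start; "ft_torque": the same for the moment, N m; "finger_gap": finger opening in m.
Only numpy, scipy, OpenCV 4.12 (cv2) and the standard library are available. Lean on these libraries where they do the work, as an engineer would, in place of code of your own. Each camera call takes 0.05 s, during which the arm holds its last target. There are 200 camera calls.

## Task

Wheel hubs are being polished among ceramic stones in the steel bowl. Take the stirrer from the tray, lower its foot into the clear patch of the bowl close to the bottom, and stir two full turns clockwise as seen from above, with the foot close to the bottom and running round close along the wall, a few millimetres from it, so that it sweeps the stones and hubs along. Spill nothing and keep the fingers off the stones and hubs; then stand the stirrer upright in the tray again, let go, and leave the bottle and the tyre in the tray undisturbed.

Things in the scene. Friction and masses are not known exactly. Their poses are not given: they have to be found in the camera images.
- stirrer: stirrer standing upright in the tray: round wooden handle 16 mm in diameter on a flat round steel foot 30 mm in diameter and 14 mm thick; 135 mm tall in all, about 0.13 kg. Origin: centre of the foot's underside; z points up along the handle.
- bowl: round open steel polishing bowl, fixed to the table, 45 mm high, outer diameter 178 mm at the rim and 172 mm at the bottom, wall 4 mm, inner diameter about 164 mm at its flat floor, which lies 5 mm above the origin. Origin: centre of its underside, z up. It holds six stones and two hubs in one layer, in an arc along the wall on one side of its floor.
- clear_patch (a point): middle of the clear patch, the side of the bowl's floor where nothing lies at the start: a point on the inner floor, 50 mm from the bowl's axis (the stones and hubs lie in an arc along the wall on the other side). It stays where it was when the stones move.
- sector_b (a point): point on the bowl's inner floor 50 mm from its axis, 120 degrees clockwise (seen from above) from the clear patch
- sector_c (a point): point on the bowl's inner floor 50 mm from its axis, 240 degrees clockwise (seen from above) from the clear patch
- tray: shallow grey open tray fixed to the table, 160 mm (its x) by 210 mm (its y), 22 mm high, walls and floor 4 mm thick. Origin: centre of its underside; z up. Its +y half holds the stirrer, its -y half the bottle and the tyre.
- oil_bottle: small clear bottle, 32 mm in diameter, 85 mm tall, standing in the tray; origin at the centre of its underside, z up
- tyre: small black tyre on a white wheel, 60 mm in diameter, 26 mm high, lying flat in the tray; origin at the centre of its underside, z up
- stone0:  a white ceramic polishing stone, a ball 24 mm in diameter, 20 g, lying in the bowl; origin at its centre
- stone1:  a white ceramic polishing stone, a ball 24 mm in diameter, 20 g, lying in the bowl; origin at its centre
- stone2:  a white ceramic polishing stone, a ball 24 mm in diameter, 20 g, lying in the bowl; origin at its centre
- stone3:  a white ceramic polishing stone, a ball 24 mm in diameter, 20 g, lying in the bowl; origin at its centre
- stone4:  a white ceramic polishing stone, a ball 24 mm in diameter, 20 g, lying in the bowl; origin at its centre
- stone5:  a white ceramic polishing stone, a ball 24 mm in diameter, 20 g, lying in the bowl; origin at its centre
- hub0: plain aluminium wheel hub, a disc 24 mm in diameter and 13 mm high lying flat in the bowl, 16 g; origin at the centre of its underside
- hub1: plain aluminium wheel hub, a disc 24 mm in diameter and 13 mm high lying flat in the bowl, 16 g; origin at the centre of its underside

How it is judged:
By the outcome, as a careful person would: the job done as asked, in the order asked, and still so for the second after the job is handed in, with the robot touching nothing.
It also fails if it takes over 72 s, if anything falls off the work surface, if the arm or the gripper's body presses on something with over 40 N, if the wrist force passes 120 N, or if a joint passes its speed limit or range.

## Working session

There is one attempt and no reset: what is moved stays moved. The work goes in short steps, each a Python script; the robot and the scene stay as the last script left them, time stands still between calls to the robot, and variables do not carry over. Pictures are saved under pics/ and viewed, about 8 in all and at most 12, crops included, and the job is handed in when it is done.

```bash
mkdir -p pics; ls; cat > h.py <<'E'
import numpy as np, cv2, pickle
from workcell import manip
def snap(n, f):
    o=manip.get_obs(); s=manip.snapshot(n); s=dict(s); s['p']=np.array(o['eef_pos']); s['R']=np.array(o['tcp_rot'])
    cv2.imwrite(f'pics/{f}.png', s['img'][:,:,::-1]); pickle.dump(s,open(f'pics/{f}.pkl','wb')); return s
def cam(s):
    if 'rvec' in s and s['rvec'] is not None:
        R=cv2.Rodrigues(np.array(s['rvec'],float))[0].T; return R, -R@np.array(s['tvec'],float).ravel()
    T=np.array(s['T_tool_cam']); return s['R']@T[:3,:3], s['p']+s['R']@T[:3,3]
def K(s): return np.array([[s['fx'],0,s['cx']],[0,s['fy'],s['cy']],[0,0,1.]])
def ray(s,uv):
    n=cv2.undistortPoints(np.array(uv,float).reshape(-1,1,2),K(s),np.array(s['distortion'],float)).reshape(-1,2)
    R,c=cam(s); return c,(R@np.c_[n,np.ones(len(n))].T).T
def onz(s,uv,z):
    c,d=ray(s,uv); return c+d*((z-c[2])/d[:,2])[:,None]
def proj(s,P):
    R,c=cam(s); P=(np.array(P,float).reshape(-1,3)-c)@R
    return cv2.projectPoints(P,np.zeros(3),np.zeros(3),K(s),np.array(s['distortion'],float))[0].reshape(-1,2)
E
python3 - <<'E'
from h import *
for n in('top','side'):
    s=snap(n,n+'0'); print(n,cam(s)[1],cam(s)[0][:,2])
o=manip.get_obs(); print(o['t'],o['eef_pos'],np.round(o['tcp_rot'],2))
E
```

```text
pics
top [ 0.41662148 -0.02134105  0.99874283] [ 0.11352123  0.00534979 -0.99352117]
side [ 0.09072916 -0.53778736  0.59645917] [ 0.5215329   0.58974684 -0.6166053 ]
0.1 [ 0.22034    -0.6375151   0.23877923] [[-0.    0.95  0.33]
 [ 0.    0.33 -0.95]
 [-1.   -0.   -0.  ]]
```

View pics/top0.png

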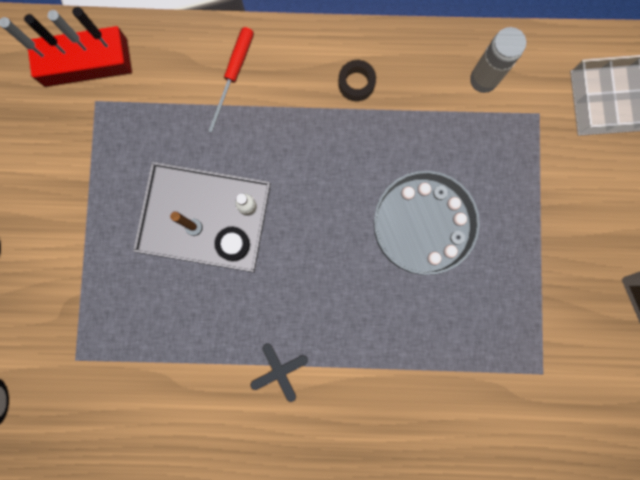

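View pics/side0.png

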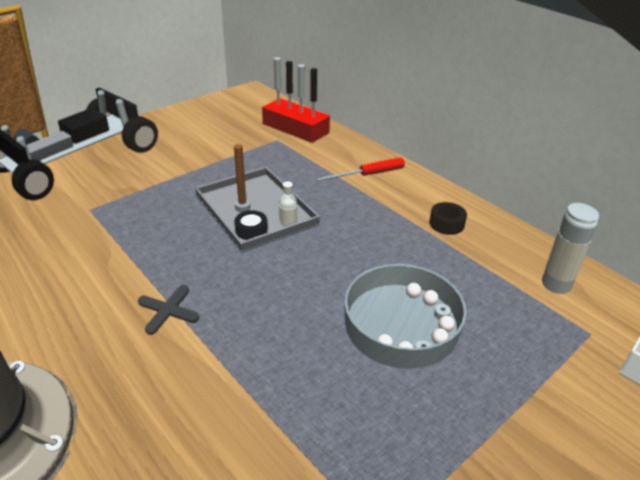

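The top view shows the stirrer's foot near (193,227) with its handle top at (176,216), the bottle at (246,205), the tyre at (232,243) and the bowl centre near (427,223). The stones form an arc on the bowl's right side. The side view agrees: the handle runs from (239,148) to (243,206) and the clear side of the bowl is at the left.

```bash
python3 - <<'E'
from h import *
s=pickle.load(open('pics/top0.pkl','rb')); w=pickle.load(open('pics/side0.pkl','rb'))
r=lambda a:np.round(a,4).tolist()
print('handletop',r(onz(s,[176,216],.139)),'side',r(onz(w,[239,147],.139)))
print('foot',r(onz(s,[194,227],.018)),'side',r(onz(w,[243,206],.018)))
print('bottle top',r(onz(s,[242,200],.089)),'tyre',r(onz(s,[232,243],.03)))
print('tray corners',r(onz(s,[[154,163],[270,182],[253,271],[135,250]],.022)))
print('rim ext', r(onz(s,[[375,224],[479,223],[427,172],[427,274]],.045)))
st=[[409,193],[425,188],[455,203],[461,219],[451,251],[435,258]]
print('stones',r(onz(s,st,.017)),r(onz(s,[[441,192],[458,237]],.018)))
# brown handle & bowl mask
hsv=cv2.cvtColor(s['img'],cv2.COLOR_RGB2HSV)
print('px',[(p,s['img'][p[1],p[0]].tolist(),hsv[p[1],p[0]].tolist()) for p in[(400,230),(377,224),(360,224),(427,174),(478,223),(470,215),(427,272),(185,222)]])
E
```

```text
handletop [[0.5442, 0.2079, 0.139]] side [[0.543, 0.2021, 0.139]]
foot [[0.5438, 0.208, 0.018]] side [[0.5384, 0.1962, 0.018]]
bottle top [[0.581, 0.1163, 0.089]] tyre [[0.5166, 0.1389, 0.03]]
tray corners [[0.6539, 0.2827, 0.022], [0.6264, 0.079, 0.022], [0.4702, 0.1019, 0.022], [0.5005, 0.3057, 0.022]]
rim ext [[0.5544, -0.1037, 0.045], [0.5612, -0.2786, 0.045], [0.6465, -0.1905, 0.045], [0.4725, -0.1921, 0.045]]
stones [[0.6149, -0.1644, 0.017], [0.6246, -0.1922, 0.017], [0.5994, -0.2446, 0.017], [0.5715, -0.2551, 0.017], [0.5152, -0.2381, 0.017], [0.5022, -0.2106, 0.017]] [[0.6181, -0.22, 0.018], [0.5397, -0.2498, 0.018]]
px [((400, 230), [153, 160, 168], [106, 23, 168]), ((377, 224), [153, 160, 168], [106, 23, 168]), ((360, 224), [117, 117, 126], [120, 18, 126]), ((427, 174), [76, 78, 79], [100, 10, 79]), ((478, 223), [138, 144, 150], [105, 20, 150]), ((470, 215), [70, 71, 73], [110, 10, 73]), ((427, 272), [141, 147, 152], [104, 18, 152]), ((185, 222), [68, 43, 26], [12, 158, 68])]
```

```bash
python3 - <<'E'
from h import *
o=manip.get_obs(); 
s=snap('wrist','w0'); T=np.array(s['T_tool_cam']); print(np.round(T,3), s['fx'])
def Rz(a): # jaw axis z at yaw a
    z=np.array([np.cos(a),np.sin(a),0]); x=np.array([0,0,-1.]); return np.c_[x,np.cross(z,x),z]
R=Rz(-np.pi/2); 
b=np.array([.559,-.191,.045])
d=T[:3,2]; print('viewdir tool',d)
H=.30
# cam centre so optical axis hits bowl
c=b-(R@d)*H/abs((R@d)[2]); p=c-R@T[:3,3]; print(p)
manip.reach(p,R); s=snap('wrist','w1'); print(manip.get_obs()['t'],manip.get_obs()['q'])
E
```

```text
[[ 0.    -0.252  0.968 -0.145]
 [-0.001 -0.968 -0.252  0.069]
 [ 1.    -0.001 -0.001  0.   ]
 [ 0.     0.     0.     1.   ]] 375.1694884319531
viewdir tool [ 9.67698790e-01 -2.52108446e-01 -6.18839924e-04]
[ 0.5682091  -0.19082308  0.19999301]
2.2417 [ 0.34834155  0.39993738 -0.16319784  1.77347633  0.07718667  0.97427053
 -1.41826461]
```

View pics/w1.png

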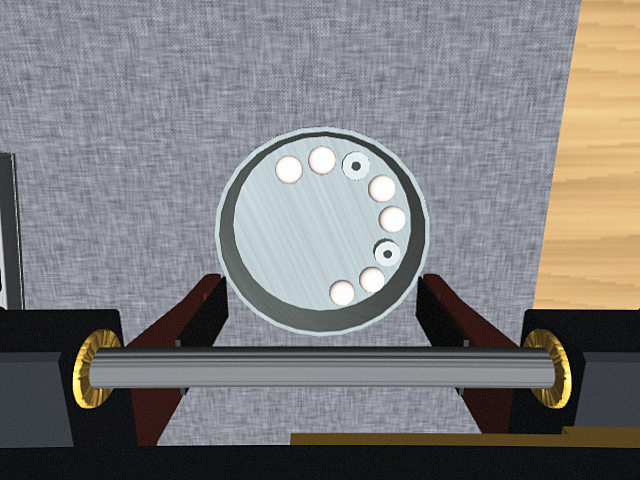

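The wrist view shows the whole bowl, with the rim ellipse centred near (322,231). The stones and hubs form an arc from (289,169) round the right side to (342,293), so the left side is clear.

```bash
cat >> h.py <<'E'
def Rz(a):
    z=np.array([np.cos(a),np.sin(a),0]); x=np.array([0,0,-1.]); return np.c_[x,np.cross(z,x),z]
def circ(P):
    A=np.c_[2*P[:,:2],np.ones(len(P))]; x=np.linalg.lstsq(A,(P[:,:2]**2).sum(1),rcond=None)[0]
    r=np.sqrt(x[2]+x[0]**2+x[1]**2); res=np.hypot(*(P[:,:2]-x[:2]).T)-r; return x[:2],r,res
def rim(s,c0,z=.045):
    im=cv2.GaussianBlur(s['img'],(3,3),0).astype(int); g=im[:,:,1]-im[:,:,0]
    P=[]
    for a in np.linspace(0,2*np.pi,120,endpoint=False):
        rr=np.linspace(.07,.11,200); X=np.c_[c0[0]+rr*np.cos(a),c0[1]+rr*np.sin(a),np.full(200,z)]
        uv=np.round(proj(s,X)).astype(int); ok=(uv[:,0]>=0)&(uv[:,0]<640)&(uv[:,1]>=0)&(uv[:,1]<480)
        if not ok.all(): continue
        m=np.where((g[uv[:,1],uv[:,0]]>=5))[0]
        if len(m): P.append([*X[m[-1]],a])
    P=np.array(P)
    for _ in range(4):
        c,r,res=circ(P); P=P[abs(res)<max(.0015,1.5*res.std())]
    return c,r,res.std(),len(P)
E
python3 - <<'E'
from h import *
for f in('w1','top0'):
    s=pickle.load(open(f'pics/{f}.pkl','rb'))
    c=np.array([.559,-.191])
    for _ in range(2): c,*q=rim(s,c)
    print(f,c,q)
s=pickle.load(open('pics/w1.pkl','rb'))
P=onz(s,[[289,169],[322,160],[382,188],[393,219],[372,280],[342,293],[356,166],[388,253]],.017)
print(np.round(P,3).tolist(), np.degrees(np.arctan2(*(P[:,:2]-c).T[::-1])).round(), np.hypot(*(P[:,:2]-c).T).round(3))
T=np.array(s['T_tool_cam']); R=Rz(-np.pi/2)
# look at stirrer
p=np.array([.543,.207,0])+np.array([.0,.0,.26])
b=np.array([.543,.207,.07]); d=R@T[:3,2]; cc=b-d*.30/abs(d[2]); p=cc-R@T[:3,3]; print(p)
manip.reach(p,R); s=snap('wrist','w2'); print(manip.get_obs()['t'],manip.get_obs()['q'])
E
```

```text
w1 [ 0.57169075 -0.19227048] [np.float64(0.09991814872813971), np.float64(0.004515307184675976), 73]
top0 [ 0.56057382 -0.18973689] [np.float64(0.08769671327351447), np.float64(0.0006522634493353744), 113]
[[0.616, -0.165, 0.017], [0.623, -0.193, 0.017], [0.599, -0.245, 0.017], [0.572, -0.256, 0.017], [0.514, -0.239, 0.017], [0.501, -0.211, 0.017], [0.618, -0.222, 0.017], [0.54, -0.253, 0.017]] [  25.   -3.  -55.  -81. -133. -160.  -29. -108.] [0.06  0.063 0.067 0.067 0.068 0.063 0.066 0.066]
[0.55214355 0.20705075 0.22499379]
3.775 [-0.22175931  0.37100884 -0.30562596  1.76459767  0.12882531  1.02590431
 -2.14846179]
```

View pics/w2.png

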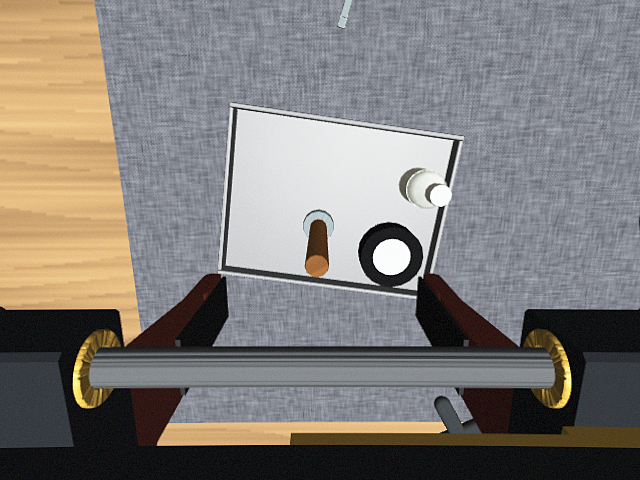

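The wrist view shows the stirrer's foot centred near (318,224) and its handle top at (317,266). The tyre is at (391,255) and the bottle at (428,190).

```bash
python3 - <<'E'
from h import *
s=pickle.load(open('pics/w1.pkl','rb'))
P=onz(s,[[215,232],[430,229],[323,127],[322,336]],.045); print('rim',circ(P)[:2],P.round(4).tolist())
F=onz(s,[[233,226],[411,222],[322,137],[322,310]],.005); print('floor',F.round(4).tolist(),circ(F)[:2])
# floor by dark band->bright mask
g=cv2.GaussianBlur(cv2.cvtColor(s['img'],cv2.COLOR_RGB2GRAY),(3,3),0)
Q=[]
for a in np.linspace(0,2*np.pi,180,endpoint=False):
    rr=np.linspace(.03,.1,280); X=np.c_[.559+rr*np.cos(a),-.191+rr*np.sin(a),np.full(280,.005)]
    v=g[tuple(np.round(proj(s,X)).astype(int).T[::-1])].astype(int); d=v[6:]-v[:-6]
    k=np.where(rr[:-6]>.065)[0]; i=k[np.argmin(d[k])]
    if d[i]<-40: Q.append(X[i+3])
Q=np.array(Q)
for _ in range(5):
    c,r,e=circ(Q); Q=Q[abs(e)<max(.0015,1.5*e.std())]
print('floorfit',c,r,e.std(),len(Q))
s=pickle.load(open('pics/w2.pkl','rb'))
hsv=cv2.cvtColor(s['img'],cv2.COLOR_RGB2HSV)
m=((hsv[:,:,0]<20)&(hsv[:,:,1]>120)).astype(np.uint8); m[:200]=0;m[285:]=0;m[:,:290]=0;m[:,345:]=0
ys,xs=np.where(m); print('brown',xs.min(),xs.max(),ys.min(),ys.max(), [ (y,xs[ys==y].min(),xs[ys==y].max()) for y in range(ys.min(),ys.max()+1,8)])
print('top',onz(s,[[317,266]],.139),'foot',onz(s,[[318.5,224.5]],.018))
print('bottle',onz(s,[[438,195]],.089),'tyre',onz(s,[[391.5,256]],.03))
E
```

```text
rim (array([ 0.5604314 , -0.19313398]), np.float64(0.08836593400741793)) [[0.5667, -0.105, 0.045], [0.5687, -0.2811, 0.045], [0.6488, -0.1937, 0.045], [0.472, -0.1925, 0.045]]
floor [[0.563, -0.1104, 0.005], [0.5662, -0.275, 0.005], [0.6421, -0.193, 0.005], [0.4783, -0.1925, 0.005]] (array([ 0.56019303, -0.19275797]), np.float64(0.08216400448553302))
floorfit [ 0.56063491 -0.1925761 ] 0.08192157623613963 0.00040798650122604325 180
brown 305 328 220 277 [(220, np.int64(315), np.int64(321)), (228, np.int64(310), np.int64(326)), (236, np.int64(309), np.int64(326)), (244, np.int64(308), np.int64(327)), (252, np.int64(307), np.int64(327)), (260, np.int64(306), np.int64(327)), (268, np.int64(306), np.int64(327)), (276, np.int64(312), np.int64(318))]
top [[0.54505531 0.20801142 0.139     ]] foot [[0.54660985 0.20790773 0.018     ]]
bottle [[0.58396539 0.11778967 0.089     ]] tyre [[0.518484   0.13897438 0.03      ]]
```

```bash
python3 - <<'E'
from h import *
ft=lambda: np.round(manip.get_obs()['ft_force'],2)
print(ft())
manip.command_gripper(.045)
manip.line_to([.5455,.208,.20],.25); manip.line_to([.5455,.208,.082],.12); print(ft())
manip.command_gripper(.0); o=manip.get_obs(); print('gap',o['finger_gap'],o['eef_pos'],ft())
manip.line_to([.5455,.208,.225],.15); print(ft())
c=np.array([.5606,-.1915]); u=np.array([np.cos(np.radians(112.5)),np.sin(np.radians(112.5))])
manip.line_to([*(c+.05*u),.225],.25); print(ft(),manip.get_obs()['t'])
manip.line_to([*(c+.05*u),.105],.12); snap('side','s3'); s=snap('wrist','w3'); print(manip.get_obs()['t'],manip.get_obs()['finger_gap'])
a=s['img'][100:380,160:480]; b=pickle.load(open('pics/s3.pkl','rb'))['img'][180:400,280:530]
a=cv2.resize(a,(400,350)); b=cv2.resize(b,(398,350)); cv2.imwrite('pics/c3.png',np.hstack([a,b])[:,:,::-1])
E
```

```text
[ 1.22  0.42 -0.12]
[0.16 0.   0.37]
gap 0.015644129459944457 [0.54562587 0.20803581 0.08217058] [-1.23 -0.59  1.45]
[-0.28 -0.09 -1.94]
[ 0.97 -0.93 -1.14] 9.2083
10.4583 0.015380405899817042
```

View pics/c3.png

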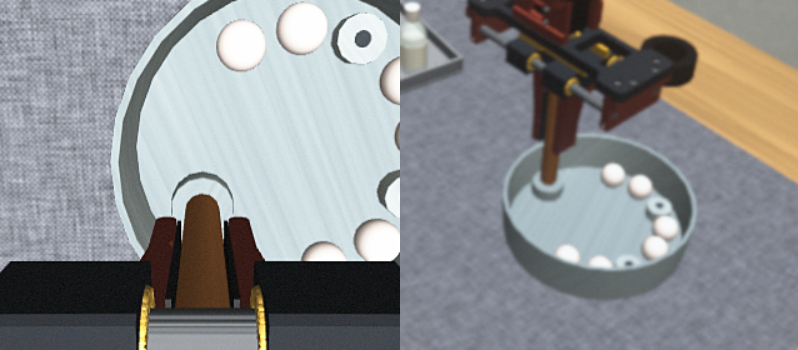

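The stirrer is held upright over the clear patch, and no stones are near the foot. Next I lower it and check the wall gap.

```bash
python3 - <<'E'
from h import *
c=np.array([.5606,-.1915]); u=np.array([np.cos(np.radians(112.5)),np.sin(np.radians(112.5))])
manip.line_to([*(c+.05*u),.0855],.04); manip.pause(.3); print(manip.get_obs()['ft_force'])
manip.line_to([*(c+.060*u),.0855],.04); manip.pause(.3); o=manip.get_obs(); print(o['ft_force'],o['eef_pos'],o['t'])
s=snap('wrist','w4'); 
g=cv2.GaussianBlur(cv2.cvtColor(s['img'],cv2.COLOR_RGB2GRAY),(3,3),0); Q=[]
for a in np.linspace(0,2*np.pi,180,endpoint=False):
    rr=np.linspace(.074,.09,120); X=np.c_[c[0]+rr*np.cos(a),c[1]+rr*np.sin(a),np.full(120,.005)]
    uv=np.round(proj(s,X)).astype(int)
    if (uv<0).any() or (uv[:,0]>639).any() or (uv[:,1]>300).any(): continue
    v=g[tuple(uv.T[::-1])].astype(int); d=v[8:]-v[:-8]; i=np.argmin(d)
    if d[i]<-40: Q.append(X[i+4])
Q=np.array(Q)
for _ in range(6):
    cc,r,e=circ(Q); Q=Q[abs(e)<max(.001,2*e.std())]
print('floorfit',cc,r,e.std(),len(Q))
p=o['eef_pos']; X=[[p[0]+.015*np.cos(t),p[1]+.015*np.sin(t),.0215] for t in np.linspace(-.6,3.7,30)]
im=s['img'].copy()
k=4; uv=proj(s,X); uvc=proj(s,[[*p[:2],.0215]])[0].astype(int); x0,y0=max(uvc[0]-90,0),max(uvc[1]-70,0)
cr=cv2.resize(im[y0:y0+130,x0:x0+190],None,fx=k,fy=k)
for q in uv: cv2.circle(cr,tuple(((q-[x0,y0])*k).astype(int)),2,(255,0,0),-1)
w=proj(s,[[c[0]+.082*np.cos(t),c[1]+.082*np.sin(t),.005] for t in np.linspace(0,3.3,90)])
for q in w: cv2.circle(cr,tuple(((q-[x0,y0])*k).astype(int)),2,(0,160,0),-1)
cv2.imwrite('pics/c4.png',cr[:,:,::-1]); print(cr.shape,x0,y0)
E
```

```text
[ 0.22974958  0.11516233 -1.97807635]
[ 0.13280778  0.35681133 -1.60057172] [ 0.53767067 -0.13621354  0.08548891] 12.0917
floorfit [ 0.5607566  -0.19276068] 0.0818777712696457 0.0003164083895223498 117
(520, 760, 3) 231 195
```

View pics/c4.png

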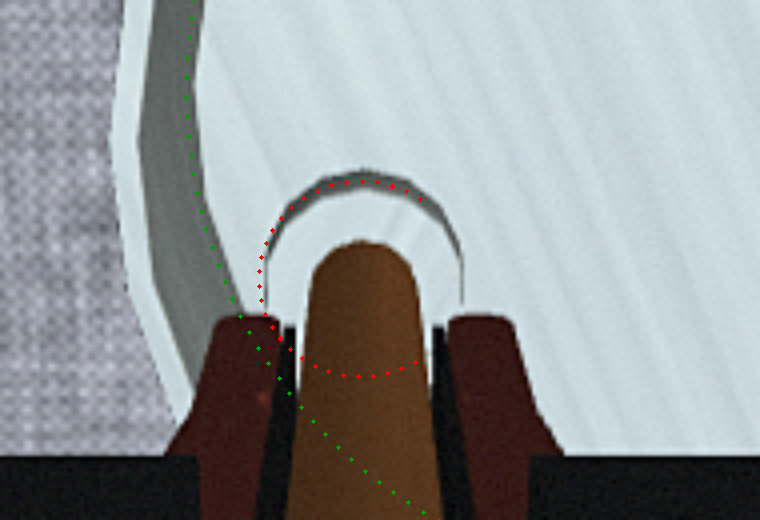

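The foot shows about 1.2 mm to −y and 1.7 mm to −x of where the TCP predicts. I shift the circle centre to TCP (0.562, −0.1916) and start the first quarter turn, then check the gap at the far wall.

```bash
cat >> h.py <<'E'
C=np.array([.562,-.1916]); ZS=.0855
def arc(a0,a1,r,c=None,v=.05,lim=15):
    c=C if c is None else c; n=int(np.ceil(abs(a1-a0)/15)); F=[]
    for a in np.linspace(a0,a1,n+1)[1:]:
        t=np.radians(a); manip.line_to([c[0]+r*np.cos(t),c[1]+r*np.sin(t),ZS],v)
        o=manip.get_obs(); f=np.linalg.norm(o['ft_force']); F.append(round(float(f),1))
        if f>lim: print('STOP',a,o['ft_force']); return a
    print(F,'t',o['t'],'gap',o['finger_gap']); return a1
E
python3 - <<'E'
from h import *
r=.0625; t=np.radians(112.5)
manip.line_to([C[0]+r*np.cos(t),C[1]+r*np.sin(t),ZS],.04)
print(arc(112.5,15,r)); manip.pause(.2)
s=snap('wrist','w5'); p=manip.get_obs()['eef_pos']; uvc=proj(s,[[*p[:2],.0215]])[0].astype(int); print(p,uvc)
k=4; x0,y0=uvc[0]-95,max(uvc[1]-100,0)
cr=cv2.resize(s['img'][y0:y0+140,x0:x0+190],None,fx=k,fy=k)
for z,rr,cc,col in((.0075,.015,p,(255,0,0)),(.0215,.015,p,(0,0,255)),(.005,.0819,[.5607,-.1928],(0,160,0))):
    for q in proj(s,[[cc[0]+rr*np.cos(a),cc[1]+rr*np.sin(a),z] for a in np.linspace(-1.5,1.5,60)]): cv2.circle(cr,tuple(((q-[x0,y0])*k).astype(int)),1,col,-1)
cv2.imwrite('pics/c5.png',cr[:,:,::-1])
E
```

```text
[0.9, 1.2, 1.2, 1.3, 1.5, 1.0, 2.1] t 15.5417 gap 0.015630376348851255
15
[ 0.62233079 -0.17512238  0.08551855] [321 265]
```

View pics/c5.png

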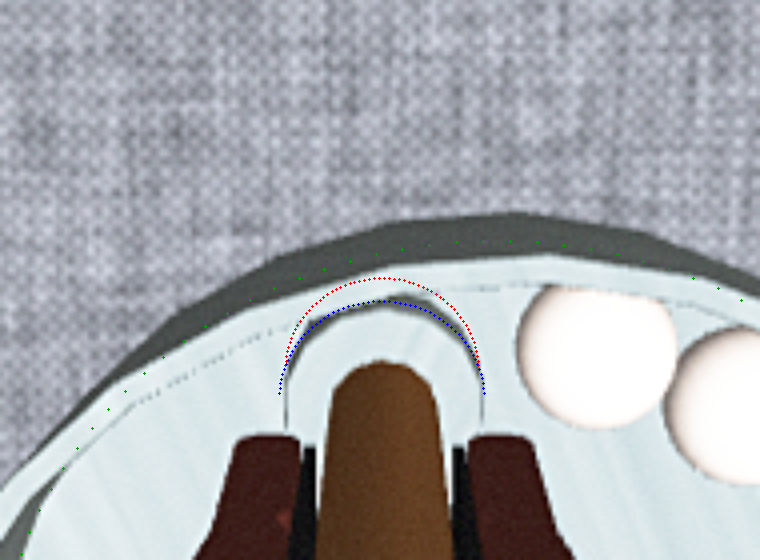

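The camera now looks over the rim, so the wall's foot is hidden. The rim's inner edge is at crop (390,290) and the foot's front top edge at (385,308). Both can be compared by rays at their own heights.

```bash
python3 - <<'E'
from h import *
s=pickle.load(open('pics/w5.pkl','rb')); p=s['p']; x0,y0=226,165
px=lambda a:(np.array(a,float)/4+[x0,y0]-.4)
I=onz(s,px([[230,350],[310,312],[390,291],[470,287],[680,302]]),.045); b=np.array([.5607,-.1928])
print('rim inner radius (exp .085):',np.hypot(*(I[:,:2]-b).T).round(4))
O=onz(s,px([[110,385],[280,308],[385,268],[545,255],[640,266]]),.045); print('outer(exp .089)',np.hypot(*(O[:,:2]-b).T).round(4))
f=onz(s,px([[385,308],[287,400],[484,400]]),.0215); print('foot', f-p)
print('foot front', f[0], 'bowl +x wall at floor', b[0]+.0819)
E
```

```text
rim inner radius (exp .085): [0.0851 0.0859 0.086  0.0851 0.0852]
outer(exp .089) [0.0893 0.0877 0.089  0.089  0.0888]
foot [[ 0.01426497 -0.00025243 -0.06398467]
 [ 0.00036082  0.01409162 -0.06398467]
 [ 0.00034369 -0.01472557 -0.06398467]]
foot front [ 0.63659259 -0.1753344   0.0215    ] bowl +x wall at floor 0.6426
```

The measured gap is about 3.6 mm, as intended, so I continue to two full turns.

```bash
python3 - <<'E'
from h import *
e=arc(15,112.5-360,.0625)
if e==112.5-360:
    s=snap('side','s6'); print(arc(e,112.5-725,.0625))
manip.pause(.3); b=snap('side','s7')['img'][180:400,280:530]; a=pickle.load(open('pics/s6.pkl','rb'))['img'][180:400,280:530]
cv2.imwrite('pics/c7.png',np.hstack([cv2.resize(i,(398,350)) for i in(a,b)])[:,:,::-1]); print(manip.get_obs()['eef_pos'],manip.get_obs()['t'])
E
```

```text
[1.4, 1.9, 2.1, 1.4, 2.4, 1.3, 2.2, 1.4, 1.5, 1.7, 1.3, 1.4, 2.4, 1.4, 1.2, 1.9, 0.9, 1.5] t 24.1917 gap 0.015745028952526694
[1.2, 1.5, 2.1, 1.4, 1.6, 1.9, 1.7, 1.8, 1.2, 2.5, 1.5, 2.3, 1.3, 1.7, 2.5, 1.4, 2.8, 1.3, 2.5, 1.4, 2.2, 1.4, 1.8, 1.6, 2.0] t 35.9083 gap 0.0154050043011687
-612.5
[ 0.5430783  -0.13210102  0.08551822] 36.2583
```

View pics/c7.png

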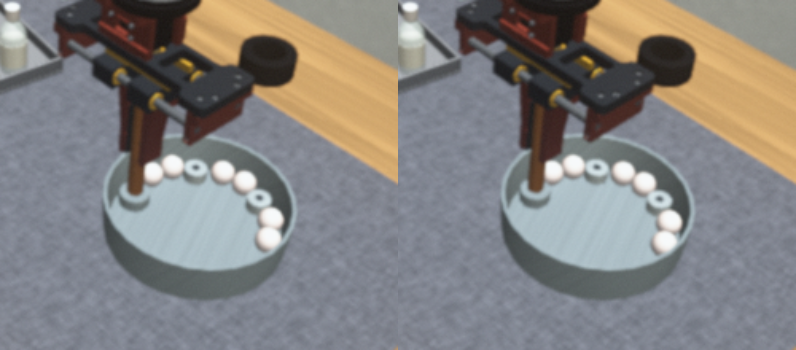

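Both frames show the whole chain of stones and hubs carried ahead of the foot, with nothing out of the bowl. The stirrer is still upright, so I return it to the tray.

```bash
python3 - <<'E'
from h import *
p=np.array(manip.get_obs()['eef_pos']); q=C+(p[:2]-C)*(.050/.0625)
manip.line_to([*q,ZS],.03); manip.line_to([*q,.225],.1)
manip.line_to([.5455,.208,.225],.2); manip.line_to([.5455,.208,.10],.12)
manip.pause(.3); f0=manip.get_obs()['ft_force'][2]
z=.10
for z in (.09,.086,.084,.083,.0825,.082,.0815,.081):
    manip.line_to([.5455,.208,z],.03); manip.pause(.25); df=manip.get_obs()['ft_force'][2]-f0; print(z,round(df,2))
    if df>1.2: break
b=snap('side','s8')['img'][110:270,150:370]; s=snap('wrist','w8'); a=s['img'][60:320,160:480]
cv2.imwrite('pics/c8.png',np.hstack([cv2.resize(a,(400,325)),cv2.resize(b,(400,325))])[:,:,::-1]); print(manip.get_obs()['t'])
E
```

```text
0.09 -0.39
0.086 -0.62
0.084 0.19
0.083 -0.16
0.0825 0.5
0.082 2.73
45.1333
```

View pics/c8.png

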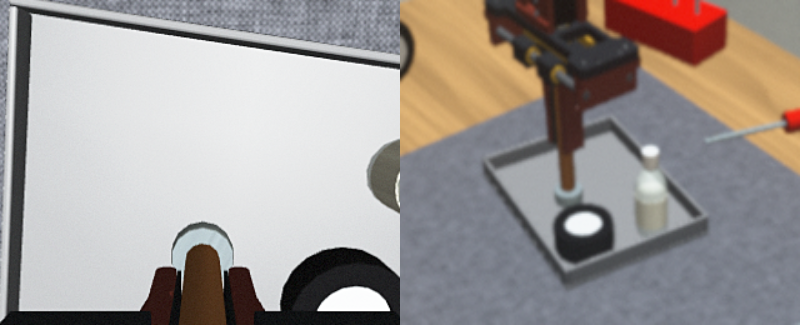

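The foot touched down upright at the original height and place. I release, back off and check.

```bash
python3 - <<'E'
from h import *
manip.command_gripper(.045); manip.pause(.3); manip.line_to([.5455,.208,.24],.1)
manip.line_to([.5455,.03,.30],.2); manip.pause(.3)
s=snap('top','top9'); manip.get_obs(); w=snap('side','s9')
cv2.imwrite('pics/c9.png',np.hstack([cv2.resize(s['img'][140:300,120:500],(399,168)),cv2.resize(w['img'][130:370,170:490],(399,300))[:168]])[:,:,::-1] if 0 else np.vstack([cv2.resize(s['img'][150:290,120:500],(760,280)),cv2.resize(w['img'][120:380,110:490],(380,260)).repeat(1,0) if 0 else cv2.resize(w['img'][130:240,170:470],(760,279))])[:,:,::-1])
print(manip.get_obs()['t'])
E
```

```text
49.3083
```

View pics/c9.png

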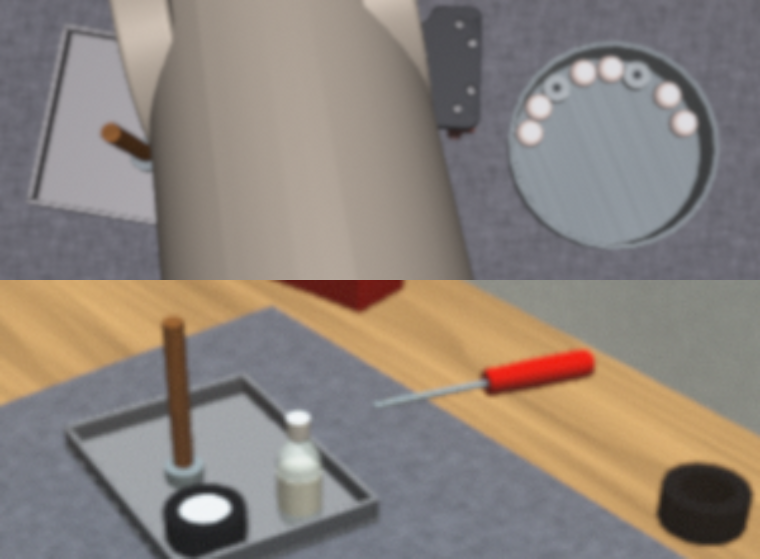

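The stirrer stands upright and free in the tray, the bottle and tyre are where they were, and all eight pieces are in the bowl.

```bash
python3 -c "
from workcell import manip
manip.sign_off(); print(manip.get_obs()['t'])"
```

```text
the job is handed in; nothing more can be done
the job is handed in; nothing more can be done
```

The job is done and handed in at about 49 s on the robot's clock. I took the stirrer from the tray and lowered its foot into the clear patch. It stirred 725° clockwise with the foot about 2.5 mm above the floor by calculation. I then stood it back in its original spot and let go.

**Last checks:**
- All six stones and both hubs are in the bowl, swept round from where they started.
- The stirrer stands upright and free.
- The bottle and tyre look unmoved in the side view; the arm hid them in the last top view.
- Force readings while stirring, taken at the end of each arc step, were at most 2.8 N.

**Where measurements disagreed:** the top and wrist cameras put the bowl's centre about 3 mm apart in y. I set the stirring circle from the foot and wall seen in the same wrist picture. One check in the first quarter turn gave a gap to the wall of about 3.6 mm, which I trust to about 1 mm; I did not measure it at other points.

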